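Mount a forming stake in the bench holder

TASK

Stand the domed forming stake upright in the pocket of the bench stake holder, foot down on the pocket's floor, and let go of it. Then tighten the holder by pushing the spokes of its star wheel round, one after another, anticlockwise seen from above, until the jaw grips the stake's shank firmly against the backstop and stays tight when you let go; feel for it and never push the wheel with more than 25 N. Leave everything else on the bench where it is.

Things in the scene. Friction and masses are not known exactly. Their poses are not given: they have to be found in the camera images.
- holder: Grey cast stake holder, fixed on the bench, base plate 115 x 325 x 15 mm (x, y, z). Origin on the bench surface straight under the star wheel's axis; z up. The pocket lies towards its +y, between the sliding jaw on the wheel's side and a locked steel backstop (33 mm wide, 26 mm long, top at z = 52 mm). The backstop has been set with its face anywhere from y = 159 to 171 mm; its setting is not reported: feel for it.
- pocket (a point): Point on the pocket floor (15 mm above the bench) where the centre of the stake's foot can be set down, clear of jaw and backstop by at least 10 mm: holder x = 0, y = 134 mm; axes as the holder's. Two side walls with inner faces 17 mm either side of it in x reach 37 mm above the bench. Tightening, the jaw slides the stake along y to the backstop.
- wheel: Star wheel, level, on a vertical axis; origin on the axis, 100 mm above the bench, at the spokes' mid height. Five steel spokes 10 mm thick, 72 degrees apart, one along its own +x, each with an 18 mm black ball centred 78 mm out; hub 40 mm across. Below the spokes is free space down to 52 mm over the bench, but for the 26 mm post. Yaw growing (anticlockwise from above) moves the jaw 14 mm/rad to holder +y.
- spoke (a point): Point on one spoke, 60 mm from the wheel's axis, a good place to push; x points outwards. About 6 N sideways here turns the wheel while the jaw is free, and it stays where left. It needs 2 to 4.4 rad from the start to grip. Once the jaw has the shank against the backstop the push rises: 11 to 18 N here grips firmly, and friction keeps the grip after release. Over 25 N overstrains it.
- jaw: Sliding steel jaw of the holder, 31 mm wide (x), 26 mm long (y), top 50 mm above the bench, with a toothed bar running back under the wheel. Origin at the middle of its gripping face (its +y face), at bench height; axes as the holder's. At the start the face is at y = 83 to 106 mm in the holder's frame; gripping, it is at 133 to 145 mm.
- dome_stake: The forming stake to mount: loose, standing upright on the bench, about 0.55 kg, 97 mm tall. Square dark steel shank 26 x 26 mm, faces along its x and y; bright round head 44 mm across with a straight wall 65 to 85 mm above the foot and a domed top. Origin at the centre of its foot, z up. It stands in either of two places, the square-headed stake in the other.
- dome_stake_head (a point): Centre of the domed stake's head at the middle of its straight wall, 75 mm above its foot, where it is grasped (44 mm wide); axes as the stake's. Seated in the pocket it is 90 mm above the bench.
- flat_stake_head (a point): Bystander, leave it where it is: the other stake, same shank but with a flat-topped square head 46 x 46 mm, 85 mm tall; point on its axis 75 mm above its foot.
- hammer_mark (a point): Bystander, leave it where it is: hammer lying at the back; point 10 mm above its origin.
- bowl_mark (a point): Bystander, leave it where it is: copper bowl, 120 mm across, 45 mm tall; point on its axis 10 mm up.
- jar_mark (a point): Bystander, leave it where it is: amber glass jar, 52 mm across, 70 mm tall; point on its axis 10 mm up.
- tin_mark (a point): Bystander, leave it where it is: low round steel tin, 60 mm across, 30 mm tall; point on its axis 10 mm up.
- collar_mark (a point): Bystander, leave it where it is: copper collar, 60 mm across, 25 mm tall; point on its axis 10 mm up.
- woodblock_mark (a point): Bystander, leave it where it is: wooden block 90 x 60 x 40 mm; point on its axis 10 mm up.
- screwdriver_mark (a point): Bystander, leave it where it is: screwdriver lying on the bench; point 10 mm above its origin.
There are look-alikes about, which are no part of the job. What is shaped like the dome_stake but green is not meant.

How it is judged:
On the way, in this order (a step that is already met when the one before it is completed fails the run):
1. the domed stake stands upright in the pocket, its foot on the floor, released by the fingers (x of dome_stake_head in the frame of holder between -0.008 and 0.008 m and z of dome_stake_head in the frame of holder between 0.086 and 0.094 m and angle between dome_stake_head's own z axis and vertical below 0.08 rad and y of dome_stake_head in the frame of holder between 0.09 and 0.163 m and contact force between the fingers and anything else below 0.3 N), for 0.2 s.
2. the jaw grips the stake's shank against the backstop (contact force between jaw and dome_stake above 12 N and y of dome_stake_head in the frame of holder above 0.142 m), for 0.2 s.
At the end, for the whole second after the job is handed in: The domed stake stands on the pocket floor (height within 4 mm), upright within 4.5 degrees, within 8 mm of the pocket's centre line, its axis 142 to 163 mm from the wheel's axis (against the backstop); the jaw presses it with over 12 N; wheel and stake at rest (all of step 2 and x of dome_stake_head in the frame of holder between -0.008 and 0.008 m and z of dome_stake_head in the frame of holder between 0.086 and 0.094 m and angle between dome_stake_head's own z axis and vertical below 0.08 rad and y of dome_stake_head in the frame of holder below 0.163 m and angular speed of wheel below 0.05 rad/s and linear speed of dome_stake below 0.01 m/s); the robot touches nothing.
It fails at once if the wheel is pushed with more than 25 N (contact force between any of the arm, the fingers and wheel above 25 N).
It fails at once if a bystander is moved by more than 20 mm (distance of any of flat_stake_head, hammer_mark, bowl_mark, jar_mark, tin_mark, collar_mark, woodblock_mark, screwdriver_mark from where it was at the start of the episode above 0.02 m).
It also fails if it takes over 72 s, if anything falls off the work surface, if the arm or the gripper's body presses on something with over 40 N, if the wrist force passes 120 N, or if a joint passes its speed limit or range.

ROBOT

A 6-joint arm with a two-finger parallel gripper is mounted at the origin on the work surface. World frame = base frame: x ahead of the robot, y to its left, z up, the work surface at z = 0. Lengths are in m, angles in rad, forces in N, time in s.
With the tool pointing down it reaches from about 0.35 to 0.975 m from the base axis. Payload 4.9 kg.
Tool frame: the origin (TCP) lies midway between the tips of the shut fingers; the grasp point (between the pads) lies 19 mm behind it; z points along the fingers, y is the line along which they close (so a half turn about z gives the same grasp; the last joint's range is limited). The gripper opens to 85 mm and grips with 20 to 120 N. Pads are 22 mm wide; open, the fingers measure 114 mm over their backs; the gripper's body (76 mm by 85 mm) begins 54 mm behind the grasp point. The pads swing forward as they close: fully open they stand 13 mm farther back than shut.
Start: joints at [1.187, 0.053, 1.613, -0, 1.476, -0.119], TCP at [0.164, 0.603, 0.231] pointing down, gripper open.
Joint ranges: [-3.01, 3.01], [-1.01, 2.22], [0.06, 2.58], [-1.02, 4.17], [0.09, 2.62], [-3.14, 3.14]. Speed limits (rad/s): [2.57, 2.57, 3.14, 3.14, 3.14, 3.14].

INTERFACE

Orientations are given as a unit quaternion [w, x, y, z].
In Python, from plant import * gives the robot as it stands.
- The arm moves only by the tool jog_arm, never from a script. Its argument "targets" is a list of rows, each a list of 3 entries, a list of its own where there are three numbers: the shift along the tool's x, y, z in units of 25 mm (1.0 is 25 mm), then the turn, a rotation vector about the tool's x, y, z in units of 8 degrees (1.0 is 8 degrees), then the opening in per cent of the stroke, from 0 (shut) to 100 (fully open). A call has 1 to 8 rows; each row is the pose to reach, as a shift and turn from the pose commanded when the call began, along the tool's axes at that moment; what a row does not reach only later rows make up. A row lasts 1/8 s, in which the tool goes at most 62.5 mm and 10.7 degrees, less where a joint would pass 70% of its speed; a pose out of reach is approached as far as the arm can. A call with a gripper value outside its range is refused whole. The fingers move at their own pace and stop on an object; the grip force is fixed at half the most. Time passes only in rows, so rows that repeat a pose let the fingers close. It gives the time, the measured TCP pose, the force, the opening and the grip force at its end, in the units of the state.
- state(): the state, without advancing time (a new reading comes with each control period).
- grab_frame(name): name is "scene" or "top" or "wrist"; returns (picture, depth): 384x512x3 uint8, red, green, blue; 384x512 float32, m along the optical axis (not along the pixel's ray), 0 where there is no reading.
- camera_params(name): a dict with "fovy" (degrees; the focal length in pixels is half the picture's height over the tangent of half this angle, whatever the lens; pixels are square), "cx", "cy" (the principal point, pixels), "rvec" (rotation vector, rad) and "tvec" (3), from world to camera coordinates, as OpenCV has them; the wrist camera has in their place "hand_eye" (4x4, takes a point from camera to tool coordinates, whose origin is the TCP and whose axes are the flange's). Camera axes: x right, y down, z forward; pixel columns grow to the right and rows downward; lengths in m; the calibration is good to about 2 mm. The wrist camera is an equidistant fisheye: a pixel r from the principal point sees the ray r / f radians off the axis. A picture is of the moment at which its call begins: read the wrist's pose just before it. camera_params takes no time and is no camera call.
- job_done(): hands the job in; it is judged then, once.
The state is a dict: "time": time; "joint_pos": joint angles; "joint_vel": joint speeds; "joint_efforts": joint torques, N m; "tool_pos": TCP position; "tool_rot": TCP orientation; "contact_force": force on the tool from outside, world axes, zero at the start; "ft_torque": the same for the moment, N m; "gripper_width": opening from 0.0 (shut) to 1.0 (fully open); "grasp_force": force on a finger pad.
Only numpy, scipy, OpenCV 4.12 (cv2) and the standard library are available. Lean on these libraries where they do the work, as an engineer would, in place of code of your own. Each camera call takes 0.05 s, during which the arm holds its last target. There are 200 camera calls.

## Working session

There is one attempt and no reset: what is moved stays moved. The work goes in short steps, Python scripts to look and compute and a tool call to move; the robot and the scene stay as the last step left them, time stands still between calls to the robot, and variables do not carry over. Pictures are saved under pics/ and viewed, at most 10 in all, crops included, and the job is handed in when it is done.

Besides the shell and the picture viewer there is one more tool, called after "Emit:" as name([rows], argument=value, ...), one row to a line, values as JSON. jog_arm: Moves the arm, as the interface text tells. Its arguments: {"type":"object","properties":{"targets":{"type":"array"}},"required":["targets"]}

```bash
mkdir -p pics; ls
cat > h.py <<'E'
from plant import *
import numpy as np, cv2
from scipy.spatial.transform import Rotation as R
def cam(n):
    c=camera_params(n); f=192/np.tan(np.radians(c['fovy'])/2); return c,f
def cloud(n,dep):
    "world points per pixel (scene/top)"
    c,f=cam(n); v,u=np.mgrid[0:384,0:512]
    P=np.stack([(u-c['cx'])/f*dep,(v-c['cy'])/f*dep,dep],-1)
    Rm=R.from_rotvec(np.ravel(c['rvec'])).as_matrix()
    return (P-np.ravel(c['tvec']))@Rm
def save(n,im): cv2.imwrite('pics/'+n+'.png',im[...,::-1])
E
python3 - <<'E'
from h import *
s=state(); print(s)
for n in ('top','scene'):
    p,d=grab_frame(n); np.savez(n,p=p,d=d); save(n+'1',p); print(camera_params(n))
a,b=[cv2.imread(f'pics/{n}1.png') for n in('top','scene')]
E
```

```text
pics
{'time': 0.0, 'joint_pos': array([ 1.18698193e+00,  5.33482138e-02,  1.61430956e+00, -1.19778057e-05,
        1.47600955e+00, -1.19004892e-01]), 'joint_vel': array([-1.24285397e-05,  5.40727824e-04, -2.36028233e-04,  1.50850173e-03,
       -1.63413993e-03,  1.57297501e-03]), 'joint_efforts': array([ 1.02257844e-03, -3.93672645e+01, -3.70182788e+01,  5.49893537e-05,
        6.96119983e-03, -1.39931394e-06]), 'tool_pos': array([0.16334556, 0.60262154, 0.23005909]), 'tool_rot': array([-2.52283926e-04,  1.32017587e-01,  9.91246831e-01, -1.00620934e-03]), 'contact_force': array([ 0.16128072, -0.65977173, -0.45198638]), 'ft_torque': array([-0.00057842, -0.00245955, -0.04273379]), 'grasp_force': 0.0, 'gripper_width': 1.0019426416340294}
{'fovy': 55.91260912645378, 'cx': 253.87805550727327, 'cy': 183.81787315035146, 'rvec': array([ 2.10683248, -2.15327237,  0.15028958]), 'tvec': array([0.04706327, 0.57119452, 1.08189369])}
{'fovy': 46.026995438919556, 'cx': 264.61150150825534, 'cy': 191.3161493198522, 'rvec': array([ 2.18739365,  1.20229191, -0.44833157]), 'tvec': array([-0.29490425, -0.29254944,  1.56716281])}
```

View pics/top1.png

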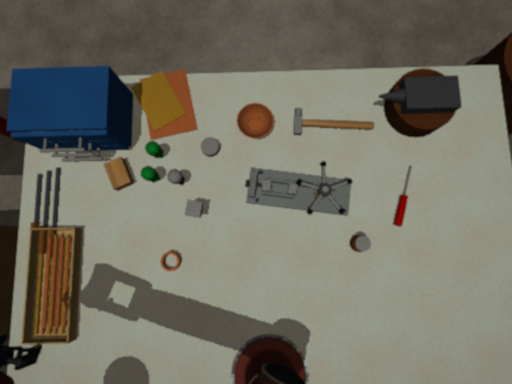

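View pics/scene1.png

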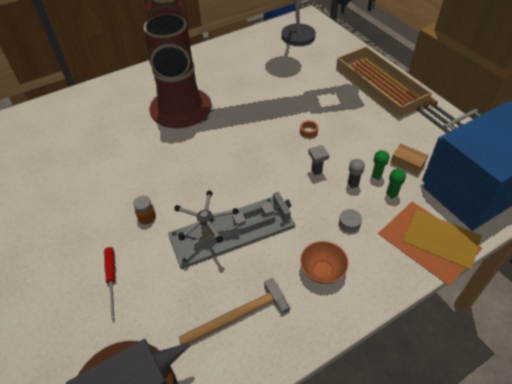

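The top view shows the candidates for the domed stake: a grey round head at (176,176), green look-alikes at (153,149) and (149,173), a square head at (196,208), and the tin at (210,147). The holder is at (300,190) with its wheel axis at about (325,188) and its pocket towards the left. I choose the grey dome at (176,176), which is at (356,168) in the scene view.

Run:
```python
from h import *
T=np.load('top.npz'); S=np.load('scene.npz')
for n,D in(('top',T),('scene',S)):
    W=cloud(n,D['d'].astype(float)); np.save(n+'W',W)
    ok=D['d']>0
    print(n,ok.mean(),'bench z',np.median(W[250:300,200:300,2]) if n=='top' else np.median(W[100:130,100:140,2]))
W=np.load('topW.npy')
for nm,(u,v) in dict(dome=(175,176),g1=(153,149),g2=(149,173),flat=(194,207),tin=(210,146),hub=(325,188),back=(255,186)).items():
    print(nm,W[v,u].round(3),W[v-3:v+4,u-3:u+4,2].max().round(3))
W=np.load('sceneW.npy')
for nm,(u,v) in dict(dome=(356,164),flat=(318,153),hub=(205,215)).items(): print('s',nm,W[v,u].round(3))
# crops
a=cv2.resize(T['p'][130:225,130:360],None,fx=3.4,fy=3.4,interpolation=cv2.INTER_CUBIC)
b=cv2.resize(S['p'][120:270,160:420],None,fx=3,fy=3,interpolation=cv2.INTER_CUBIC)[:270]
save('crop',cv2.convertScaleAbs(np.vstack([a[:, :780],b[:,:780]]),alpha=1.3))
```

```text
top 0.9956309000651041 bench z -0.0004705334713290466
scene 0.9959818522135416 bench z -0.0010096612293677605
dome [0.593 0.27  0.095] 0.101
g1 [0.679 0.339 0.093] 1.159
g2 [0.605 0.35  0.091] 0.1
flat [0.5   0.215 0.082] 0.091
tin [0.701 0.173 0.033] 0.034
hub [ 0.544 -0.173  0.115] 0.119
back [0.568 0.032 0.026] 0.055
s dome [0.602 0.27  0.093]
s flat [0.504 0.212 0.085]
s hub [ 0.55  -0.172  0.116]
```

View pics/crop.png

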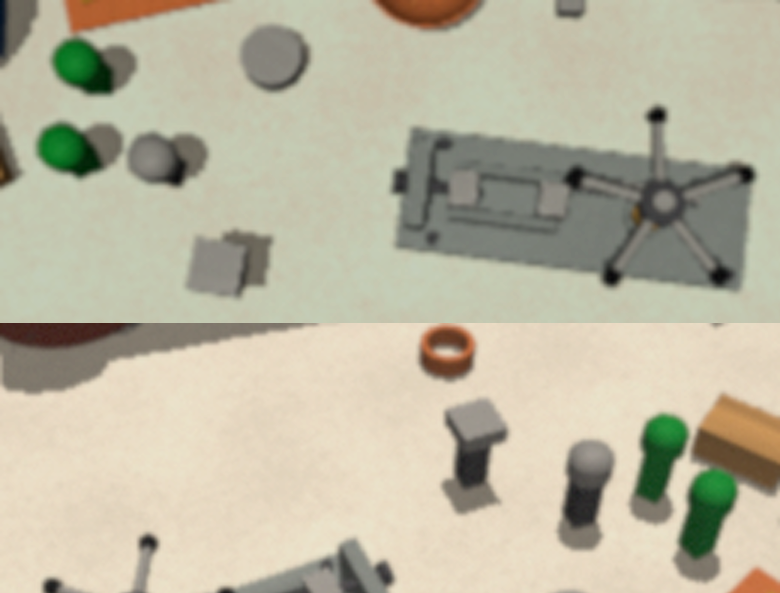

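The crop confirms the grey dome (crop 153,158) beside the two green ones. The square head is nearer the robot. Next come the precise fits.

```bash
cat >> h.py <<'E'
def circ(P):
    A=np.c_[2*P,np.ones(len(P))]; s=np.linalg.lstsq(A,(P**2).sum(1),rcond=None)[0]
    return s[:2],np.sqrt(s[2]+s[:2]@s[:2])
E
python3 - <<'E'
from h import *
for n in('top','scene'):
    W=np.load(n+'W.npy'); p=np.load(n+'.npz')['p'].astype(int)
    m=lambda lo,hi,x0,x1,y0,y1:W[(W[...,2]>lo)&(W[...,2]<hi)&(W[...,0]>x0)&(W[...,0]<x1)&(W[...,1]>y0)&(W[...,1]<y1)]
    pl=m(.010,.022,.42,.68,-.3,.12)
    r=cv2.minAreaRect((pl[:,:2]*1000).astype(np.float32)); print(n,'plate',r)
    # sphere fit of dome: head top points
    d=m(.07,.11,.56,.64,.235,.300)
    print(' dome n',len(d),d[:,:2].min(0).round(3),d[:,:2].max(0).round(3),d[:,2].max().round(3), 'mid',((d[:,:2].min(0)+d[:,:2].max(0))/2).round(4))
    w=m(.085,.125,.42,.68,-.29,-.05); hub=m(.108,.14,.5,.6,-.21,-.13)
    print(' hub',len(hub),np.median(hub,0).round(4))
    c=np.median(hub,0)[:2]
    rel=w[:,:2]-c; rr=np.hypot(*rel.T); t=np.degrees(np.arctan2(rel[:,1],rel[:,0]))[(rr>.04)&(rr<.09)]
    ph=np.degrees(np.angle(np.exp(1j*np.radians(t*5)).mean()))/5; print(' spoke yaw mod72',ph, 'len',len(t),'rmax',rr.max())
    # jaw/backstop tops
    j=m(.042,.06,.5,.62,-.12,.1); print(' jaw etc',len(j)); 
    for a in np.arange(-.12,.1,.01):
        q=j[(j[:,1]>=a)&(j[:,1]<a+.01)]
        if len(q): print('  y%.2f'%a,len(q),q[:,0].min().round(3),q[:,0].max().round(3),np.median(q[:,2]).round(3))
E
```

```text
top plate ((552.77587890625, -105.30075073242188), (324.9577331542969, 115.481689453125), 81.44994354248047)
 dome n 173 [0.576 0.255] [0.617 0.297] 0.101 mid [0.5967 0.2765]
 hub 90 [ 0.5421 -0.1721  0.1105]
 spoke yaw mod72 -0.26547605111733186 len 317 rmax 0.08626335099599917
 jaw etc 351
  y-0.10 17 0.54 0.567 0.052
  y-0.09 37 0.539 0.571 0.05
  y-0.08 33 0.54 0.571 0.05
  y-0.02 14 0.551 0.582 0.051
  y-0.01 37 0.551 0.583 0.052
  y-0.00 38 0.553 0.586 0.052
  y0.01 5 0.555 0.572 0.046
  y0.02 9 0.569 0.612 0.049
  y0.03 69 0.536 0.612 0.051
  y0.04 66 0.536 0.612 0.052
  y0.05 20 0.537 0.588 0.049
  y0.06 6 0.569 0.585 0.047
scene plate ((554.3421630859375, -106.02023315429688), (324.66387939453125, 119.36469268798828), 81.17411804199219)
 dome n 196 [0.581 0.253] [0.623 0.294] 0.102 mid [0.6021 0.2738]
 hub 114 [ 0.5472 -0.1744  0.11  ]
 spoke yaw mod72 -0.12226958168514523 len 411 rmax 0.08830650319827849
 jaw etc 446
  y-0.12 2 0.576 0.577 0.042
  y-0.11 3 0.574 0.583 0.043
  y-0.10 36 0.542 0.573 0.049
  y-0.09 41 0.543 0.583 0.049
  y-0.08 37 0.544 0.575 0.05
  y-0.02 31 0.552 0.586 0.05
  y-0.01 40 0.554 0.587 0.05
  y-0.00 40 0.554 0.588 0.05
  y0.01 6 0.558 0.577 0.045
  y0.02 32 0.57 0.615 0.05
  y0.03 98 0.538 0.618 0.052
  y0.04 55 0.538 0.608 0.051
  y0.05 19 0.542 0.594 0.046
  y0.06 6 0.57 0.584 0.045
```

```bash
cat >> h.py <<'E'
def wcloud(dep,s):
    c,f=cam('wrist'); v,u=np.mgrid[0:384,0:512]; x=u-c['cx'];y=v-c['cy']; r=np.hypot(x,y)+1e-9; t=r/f
    k=np.tan(np.minimum(t,1.5))/r
    P=np.stack([x*k,y*k,np.ones_like(k)],-1)*dep[...,None]
    H=c['hand_eye']; P=P@H[:3,:3].T+H[:3,3]
    q=s['tool_rot']; return P@R.from_quat(q[[1,2,3,0]]).as_matrix().T+s['tool_pos']
def go(xyz,yaw):
    "tool-down pose with tool x at world angle yaw(deg): units from present pose"
    s=state(); Q=R.from_quat(s['tool_rot'][[1,2,3,0]])
    c,sn=np.cos(np.radians(yaw)),np.sin(np.radians(yaw))
    G=R.from_matrix(np.array([[c,sn,0],[sn,-c,0],[0,0,-1]]))
    d=Q.inv().apply(np.array(xyz)-s['tool_pos'])/.025
    r=np.degrees((Q.inv()*G).as_rotvec())/8
    print('shift',d.round(2),'turn',r.round(2))
def yawnow():
    s=state(); return np.degrees(np.arctan2(*R.from_quat(s['tool_rot'][[1,2,3,0]]).as_matrix()[[1,0],0]))
E
python3 - <<'E'
from h import *
print(camera_params('wrist'))
W=np.load('sceneW.npy')
q=W[(W[...,2]>.008)&(W[...,2]<.055)&(abs(W[...,0]-.60)<.035)&(abs(W[...,1]-.274)<.035)]
print(len(q)); print(q[::3].round(4).tolist())
print(yawnow()); go((.5,.31,.25),100);go((.5,.31,.25),-80)
E
```

```text
{'fovy': 65.70646984690485, 'cx': 254.85050018187965, 'cy': 190.5560183057886, 'hand_eye': array([[ 3.09721424e-04, -9.52666963e-01, -3.04015726e-01,
         7.69419188e-02],
       [ 9.99999640e-01,  5.49469894e-05,  8.46584928e-04,
        -8.03478245e-04],
       [-7.89808744e-04, -3.04015879e-01,  9.52666637e-01,
        -1.41519615e-01],
       [ 0.00000000e+00,  0.00000000e+00,  0.00000000e+00,
         1.00000000e+00]])}
128
[[0.587, 0.2653, 0.0494], [0.5886, 0.2652, 0.0423], [0.6122, 0.2884, 0.0504], [0.5991, 0.2627, 0.0493], [0.6125, 0.2766, 0.0534], [0.5901, 0.2652, 0.0351], [0.6044, 0.2619, 0.0504], [0.6139, 0.2718, 0.0534], [0.6157, 0.2821, 0.049], [0.5949, 0.265, 0.0354], [0.6101, 0.2605, 0.0524], [0.6098, 0.2732, 0.0445], [0.6141, 0.2808, 0.0439], [0.5924, 0.2645, 0.029], [0.609, 0.2585, 0.0483], [0.6119, 0.2676, 0.0456], [0.613, 0.2788, 0.0399], [0.5881, 0.2658, 0.0198], [0.6028, 0.2621, 0.036], [0.6101, 0.2663, 0.0404], [0.6118, 0.2769, 0.0355], [0.59, 0.2646, 0.0179], [0.6045, 0.2611, 0.0338], [0.6089, 0.2686, 0.0335], [0.6128, 0.2767, 0.0323], [0.5857, 0.2658, 0.0087], [0.6013, 0.2613, 0.0263], [0.61, 0.2641, 0.033], [0.6113, 0.2752, 0.0274], [0.6149, 0.2837, 0.0256], [0.6051, 0.2621, 0.0252], [0.611, 0.268, 0.0272], [0.6135, 0.2778, 0.0235], [0.5985, 0.262, 0.0145], [0.6093, 0.2625, 0.0245], [0.6126, 0.2713, 0.0223], [0.6135, 0.283, 0.0159], [0.6121, 0.2645, 0.0216], [0.6134, 0.2756, 0.016], [0.604, 0.2618, 0.011], [0.6119, 0.2655, 0.0164], [0.614, 0.2759, 0.0119], [0.61, 0.2644, 0.0108]]
164.82818088974523
shift [-16.06  -7.78  -0.78] turn [-0.01  0.01  8.1 ]
shift [-16.06  -7.78  -0.78] turn [-1.00e-02 -1.00e-02 -1.44e+01]
```

Run:
```python
from h import *
W=np.load('sceneW.npy')
q=W[(W[...,2]>.012)&(W[...,2]<.052)&(abs(W[...,0]-.60)<.035)&(abs(W[...,1]-.274)<.035)]
rc=cv2.minAreaRect((q[:,:2]*1000).astype(np.float32)); print(rc)
best=None
for a in np.radians(np.arange(-45,45,.5)):
    u=np.array([np.cos(a),np.sin(a)]);n=np.array([-u[1],u[0]])
    X=q[:,:2]@u; Y=q[:,:2]@n
    fx,fy=np.percentile(X,88),np.percentile(Y,12)
    e=np.minimum(abs(X-fx),abs(Y-fy)).mean()
    if best is None or e<best[0]: best=(e,np.degrees(a),(fx-.013)*u+(fy+.013)*n)
print(best)
go((.60,.274,.24),78)
```

```text
((603.4680786132812, 269.3431701660156), (35.88794708251953, 24.2318172454834), 30.05183982849121)
(np.float64(0.0012896419107202713), np.float64(-11.5), array([0.60021968, 0.27569119]))
shift [-20.3   -8.12  -0.38] turn [-1.000e-02  1.000e-02  1.085e+01]
```

Shank yaw is about -11.5° and the centre is about (0.600, 0.275), consistent with the head. I'll move above it.

Emit:
jog_arm([
  [[-2.3,-0.9,-0.4],[0,0,1.2],100],
  [[-4.6,-1.8,-0.4],[0,0,2.4],100],
  [[-6.9,-2.7,-0.4],[0,0,3.6],100],
  [[-9.2,-3.6,-0.4],[0,0,4.8],100],
  [[-11.5,-4.5,-0.4],[0,0,6.0],100],
  [[-13.8,-5.4,-0.4],[0,0,7.2],100],
  [[-16,-6.4,-0.4],[0,0,8.4],100],
  [[-18,-7.2,-0.4],[0,0,9.6],100],
])

```text
time: 1.1
tool_pos: [0.552, 0.3099, 0.2407]
tool_rot: [-0.0, 0.721, 0.693, -0.0]
contact_force: [-0.2, 1.0, -0.6]
gripper_width: 1.003
grasp_force: 0.0
```

Run:
```python
from h import *
s=state();print(s['time'],s['tool_pos'],yawnow()); go((.60,.275,.23),79)
```

```text
1.1 [0.55199502 0.30988972 0.24071126] 87.66673155821147
shift [-1.32  1.98  0.43] turn [-0.01  0.    1.08]
```

Emit:
jog_arm([
  [[-0.7,1,0.4],[0,0,0.55],100],
  [[-1.3,2,0.4],[0,0,1.1],100],
  [[-1.3,2,0.4],[0,0,1.1],100],
])

```text
time: 1.48
tool_pos: [0.6004, 0.2761, 0.2302]
tool_rot: [-0.0, 0.771, 0.637, -0.001]
contact_force: [-0.4, -0.0, 0.2]
gripper_width: 1.002
grasp_force: 0.0
```

Run:
```python
from h import *
s=state();p,d=grab_frame('wrist');save('w1',p)
W=wcloud(d.astype(float),s);print(s['tool_pos'],yawnow())
m=lambda lo,hi:W[(W[...,2]>lo)&(W[...,2]<hi)&(abs(W[...,0]-.60)<.033)&(abs(W[...,1]-.274)<.033)]
q=m(.066,.083); c,r=circ(q[:,:2]); print('wall fit',len(q),c,r)
h=m(.083,.105); A=np.c_[2*h,np.ones(len(h))]; sp=np.linalg.lstsq(A,(h**2).sum(1),rcond=None)[0]; print('sphere',sp[:3],h[:,2].max(), 'ext',((h.min(0)+h.max(0))/2)[:2])
go((*c,.056),78.5)
```

```text
[0.60044878 0.27607286 0.23017581] 79.20074028215113
wall fit 118 [0.59667408 0.27475367] 0.02187246322962634
sphere [0.59681097 0.27484545 0.07099761] 0.09745951520350213 ext [0.59670744 0.27515575]
shift [-0.11 -0.09  6.98] turn [-0.01  0.    0.09]
```

View pics/w1.png

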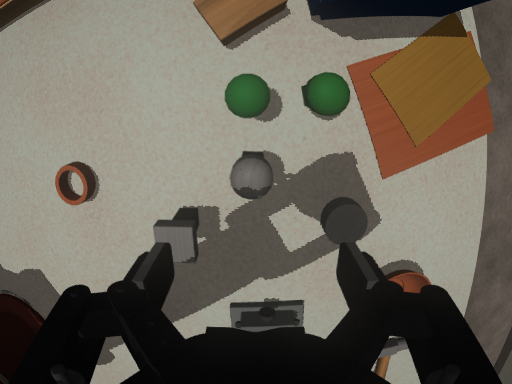

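The wrist view shows the grey dome at (251,176), below the greens at (247,95) and (327,94). The wall fit radius of 21.9 mm matches the 22 mm expected. Descending to grasp.

Emit:
jog_arm([
  [[-0.1,-0.1,2],[0,0,0.1],100],
  [[-0.1,-0.1,4],[0,0,0.1],100],
  [[-0.1,-0.1,6],[0,0,0.1],100],
  [[-0.1,-0.1,7.1],[0,0,0.1],100],
  [[-0.1,-0.1,7.1],[0,0,0.1],45],
  [[-0.1,-0.1,7.1],[0,0,0.1],45],
  [[-0.1,-0.1,7.1],[0,0,0.1],30],
  [[-0.1,-0.1,7.1],[0,0,0.1],30],
])

```text
time: 2.52
tool_pos: [0.5979, 0.2764, 0.0566]
tool_rot: [0.0, 0.775, 0.632, 0.002]
contact_force: [-2.7, 1.1, 6.2]
gripper_width: 0.492
grasp_force: 61.5
```

Run:
```python
from h import *
print(yawnow()); go((.5645,-.0405,.167),81.4)
```

```text
78.43711231469632
shift [-12.68   1.24  -4.44] turn [ 0.02 -0.02 -0.37]
```

Emit:
jog_arm([
  [[0,0,-1.5],[0,0,0],30],
  [[0,0,-3],[0,0,0],30],
  [[0,0,-4.5],[0,0,0],30],
  [[-2,0.2,-4.5],[0,0,0],30],
  [[-4,0.4,-4.5],[0,0,-0.1],30],
  [[-6,0.6,-4.5],[0,0,-0.2],30],
  [[-8,0.8,-4.5],[0,0,-0.3],30],
  [[-10,1,-4.5],[0,0,-0.4],30],
])

```text
time: 3.52
tool_pos: [0.57, 0.0239, 0.1654]
tool_rot: [-0.0, 0.757, 0.654, -0.0]
contact_force: [1.0, -0.0, -4.3]
gripper_width: 0.495
grasp_force: 62.8
```

Run:
```python
from h import *
s=state();p,d=grab_frame('wrist');save('w2',p)
W=wcloud(d.astype(float),s);np.save('w2W',W)
print(s['tool_pos'],yawnow(),s['contact_force'])
m=lambda lo,hi,x0,x1,y0,y1:W[(W[...,2]>lo)&(W[...,2]<hi)&(W[...,0]>x0)&(W[...,0]<x1)&(W[...,1]>y0)&(W[...,1]<y1)]
pl=m(.011,.02,.46,.66,-.3,.12)
if len(pl): print(cv2.minAreaRect((pl[:,:2]*1000).astype(np.float32)))
for lo,hi in((.03,.042),(.046,.056)):
  j=m(lo,hi,.48,.65,-.13,.1); print(lo,len(j))
  for a in np.arange(-.13,.1,.01):
    q=j[(j[:,1]>=a)&(j[:,1]<a+.01)]
    if len(q)>3: print('  y%.2f'%a,len(q),q[:,0].min().round(3),q[:,0].max().round(3))
hub=m(.106,.13,.5,.6,-.21,-.13); print('hub',len(hub),np.median(hub,0) if len(hub) else '')
go((.5645,-.0405,.167),81.4)
```

```text
[0.56999903 0.02393294 0.16543099] 81.45464007244232 [ 1.02366045 -0.00859294 -4.32316895]
((558.3320922851562, -64.36532592773438), (238.35153198242188, 115.92558288574219), 81.40755462646484)
0.03 876
  y-0.03 31 0.587 0.592
  y-0.02 81 0.539 0.593
  y-0.01 126 0.539 0.595
  y-0.00 137 0.541 0.595
  y0.01 107 0.542 0.576
  y0.02 67 0.566 0.577
  y0.04 198 0.55 0.613
  y0.05 104 0.536 0.588
  y0.06 25 0.565 0.582
0.046 1921
  y0.02 222 0.563 0.613
  y0.03 898 0.534 0.614
  y0.04 676 0.534 0.613
  y0.05 107 0.536 0.581
  y0.06 18 0.572 0.581
hub 0 
shift [-2.35  0.15 -0.05] turn [-0.01  0.05  0.01]
```

View pics/w2.png

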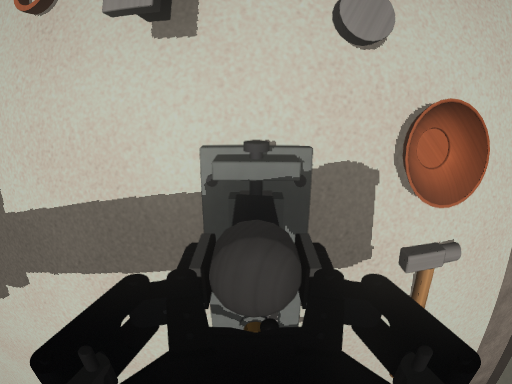

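The wrist view shows the stake held, with the holder's plate edge and backstop beyond it at (257,170). The plate width fits 115.9 mm. The centre-line agrees with the top view within 1 mm, so the pocket is at about (0.5622, -0.0402).

Run:
```python
from h import *
go((.5622,-.0385,.167),81.4)
```

```text
shift [-2.28  0.05 -0.05] turn [-0.01  0.05  0.01]
```

Emit:
jog_arm([
  [[-1.2,0.1,0],[0,0,0],30],
  [[-2.3,0.2,0],[0,0,0],30],
  [[-2.3,0.2,0],[0,0,0],30],
  [[-2.3,0.2,0],[0,0,0],30],
])

```text
time: 4.08
tool_pos: [0.5672, -0.0316, 0.1657]
tool_rot: [-0.001, 0.757, 0.654, -0.0]
contact_force: [0.3, -0.8, -4.8]
gripper_width: 0.493
grasp_force: 62.8
```

Run:
```python
from h import *
print(state()['tool_pos'],yawnow(),state()['contact_force']); go((.5622,-.0385,.0716),81.4)
```

```text
[ 0.56718731 -0.03161273  0.16568237] 81.61710727838808 [ 0.29670762 -0.75299371 -4.80431655]
shift [-0.3  -0.15  3.76] turn [-0.01 -0.    0.03]
```

Emit:
jog_arm([
  [[-0.3,-0.15,0],[0,0,0],30],
  [[-0.3,-0.15,0.8],[0,0,0],30],
  [[-0.3,-0.15,1.6],[0,0,0],30],
  [[-0.3,-0.15,2.4],[0,0,0],30],
  [[-0.3,-0.15,3.0],[0,0,0],30],
  [[-0.3,-0.15,3.4],[0,0,0],30],
  [[-0.3,-0.15,3.4],[0,0,0],30],
])

```text
time: 4.95
tool_pos: [0.5622, -0.0388, 0.0802]
tool_rot: [-0.001, 0.757, 0.654, -0.001]
contact_force: [-0.2, 0.0, -4.8]
gripper_width: 0.492
grasp_force: 62.7
```

Run:
```python
from h import *
print(state()['tool_pos'],yawnow(),state()['contact_force'],state()['ft_torque']); go((.5622,-.0385,.0716),81.4)
```

```text
[ 0.56222289 -0.03878748  0.08020599] 81.62852104753684 [-0.20146693  0.04382648 -4.83685876] [ 0.02779513  0.01451463 -0.0473527 ]
shift [ 0.01 -0.    0.34] turn [-0.01 -0.    0.03]
```

Emit:
jog_arm([
  [[0,0,0.15],[0,0,0],30],
  [[0,0,0.3],[0,0,0],30],
  [[0,0,0.35],[0,0,0],30],
  [[0,0,0.35],[0,0,0],30],
])

```text
time: 5.45
tool_pos: [0.5628, -0.0389, 0.0726]
tool_rot: [0.0, 0.757, 0.654, 0.0]
contact_force: [-0.2, -0.7, -4.3]
gripper_width: 0.498
grasp_force: 62.7
```

Emit:
jog_arm([
  [[0,0,0.05],[0,0,0],30],
  [[0,0,0.1],[0,0,0],30],
  [[0,0,0.13],[0,0,0],30],
  [[0,0,0.13],[0,0,0],30],
])

```text
time: 5.95
tool_pos: [0.5633, -0.0391, 0.0717]
tool_rot: [0.0, 0.757, 0.654, -0.0]
contact_force: [-6.6, 0.6, 7.4]
gripper_width: 0.497
grasp_force: 64.1
```

Emit:
jog_arm([
  [[0,0,0.08],[0,0,0],60],
  [[0,0,0.08],[0,0,0],80],
  [[0,0,0.08],[0,0,0],90],
  [[0,0,0.08],[0,0,0],90],
  [[0,0,-0.8],[0,0,0],90],
  [[0,0,-1.8],[0,0,0],90],
  [[0,0,-3.2],[0,0,0],90],
  [[0,0,-4.6],[0,0,0],90],
])

```text
time: 6.95
tool_pos: [0.5626, -0.0389, 0.1851]
tool_rot: [-0.0, 0.757, 0.654, -0.0]
contact_force: [1.3, -0.1, 0.5]
gripper_width: 0.897
grasp_force: 0.0
```

Run:
```python
from h import *
s=state();print(s['tool_pos'],s['contact_force'],s['joint_pos'].round(2))
p,d=grab_frame('wrist');W=wcloud(d.astype(float),s)
m=lambda W,lo,hi,x0,x1,y0,y1:W[(W[...,2]>lo)&(W[...,2]<hi)&(W[...,0]>x0)&(W[...,0]<x1)&(W[...,1]>y0)&(W[...,1]<y1)]
h=m(W,.08,.12,.53,.6,-.075,-.0); print('head',len(h),h[:,2].max()); q=m(W,.081,.098,.53,.6,-.075,-.0); print(circ(q[:,:2]))
p,d=grab_frame('top');save('top2',p);W=cloud('top',d.astype(float))
h=m(W,.08,.13,.53,.6,-.075,0);print('top ext',(h.min(0)+h.max(0))/2,h[:,2].max())
a=cv2.resize(p[130:230,150:370],None,fx=3.5,fy=3.5,interpolation=cv2.INTER_CUBIC)
p,d=grab_frame('scene');b=cv2.resize(p[130:280,140:340],None,fx=2,fy=2);b=cv2.copyMakeBorder(b,0,0,0,a.shape[1]-400,cv2.BORDER_CONSTANT)
save('after',np.vstack([a,b[:240]]))
W=cloud('scene',d.astype(float)); 
for z in (.03,.055,.085): 
  q=m(W,z-.01,z+.01,.535,.59,-.065,-.01);print(z,len(q),q.mean(0) if len(q) else'')
```

```text
[ 0.56263139 -0.03886738  0.18512903] [ 1.26469395 -0.06954071  0.48016094] [-0.2  -0.06  1.8  -0.    1.4  -0.05]
head 2352 0.11251401716014713
(array([ 0.56242119, -0.04100114]), np.float64(0.021693952513269107))
top ext [ 0.56125521 -0.02124154  0.09480592] 0.1066600620394086
0.03 157 [ 0.57207788 -0.04350954  0.03314475]
0.055 73 [ 0.57540423 -0.03343998  0.05394737]
0.085 57 [ 0.57872053 -0.04832142  0.0870936 ]
```

View pics/after.png

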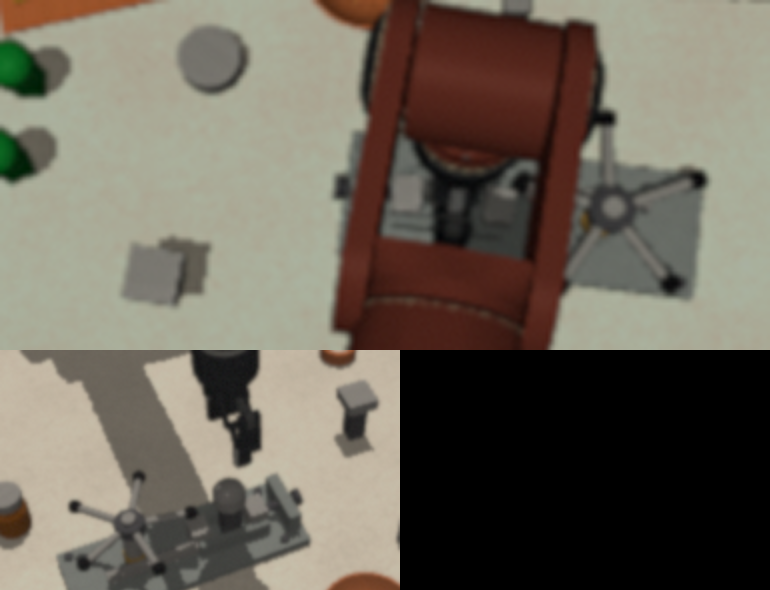

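The stake stands upright in the pocket: the dome top is at z = 0.1125, its wall centre is (0.562, -0.041) on the holder's centre line, and the fingers are clear. The wheel's spokes are at world angles 0/72/144/216/288°. I'll shut the fingers and go in between the 144° and 216° spokes.

Run:
```python
from h import *
go((.4855,-.1727,.150),0)
```

```text
shift [-5.74 -2.35  1.47] turn [ 0.03 -0.02 10.2 ]
```

Emit:
jog_arm([
  [[-0.7,-0.3,0],[0,0,1.3],40],
  [[-1.4,-0.6,0],[0,0,2.6],0],
  [[-2.1,-0.9,0],[0,0,3.9],0],
  [[-2.9,-1.2,0],[0,0,5.2],0],
  [[-3.7,-1.5,0.3],[0,0,6.5],0],
  [[-4.5,-1.8,0.7],[0,0,7.8],0],
  [[-5.2,-2.1,1.1],[0,0,9.1],0],
  [[-5.7,-2.35,1.5],[0,0,10.2],0],
])

```text
time: 8.1
tool_pos: [0.4825, -0.1715, 0.1444]
tool_rot: [-0.001, 1.0, -0.003, -0.001]
contact_force: [0.3, -0.6, 0.1]
gripper_width: -0.004
grasp_force: 0.0
```

Run:
```python
from h import *
s=state();print(s['tool_pos'],yawnow(),s['contact_force'],s['gripper_width'],s['joint_pos'].round(2)); go((.4855,-.1727,.083),0)
p,d=grab_frame('wrist');save('w3',p);W=wcloud(d.astype(float),s)
w=W[(W[...,2]>.09)&(W[...,2]<.112)&(abs(W[...,0]-.5425)<.1)&(abs(W[...,1]+.1727)<.1)]
rel=w[:,:2]-(.5425,-.1727); rr=np.hypot(*rel.T); t=np.degrees(np.arctan2(rel[:,1],rel[:,0]))
k=(rr>.03)&(rr<.088)&(abs(t)<175)&((abs(t)<120)|(t<-130))
print(k.sum(),np.histogram(t[k]%360,bins=36,range=(0,360))[0]); print(np.degrees(np.angle(np.exp(5j*np.radians(t[k])).mean()))/5)
for a in (0,72,216,288):
  q=w[k&(abs((t-a+180)%360-180)<14)]
  if len(q)>20: c,_,vt=np.linalg.svd(q[:,:2]-q[:,:2].mean(0)),0,0; print(a,q[:,:2].mean(0),np.degrees(np.arctan2(*c[2][0][::-1])))
```

```text
[ 0.48251758 -0.17146661  0.14438215] -0.302460511653298 [ 0.26193097 -0.59395629  0.14886726] -0.003568157667375053 [-0.49 -0.15  1.96 -0.    1.34  1.09]
shift [0.13 0.05 2.45] turn [-0.01  0.02 -0.04]
5778 [ 447    0    0    0    0    0  515  909    6    0    0    0    0    0
    0    0    0    0    0    0   11 1040  306    0    0    0    0   40
 1169  303    0    0    0    0   28 1004]
-0.7978697599906049
0 [ 0.60035664 -0.17483719] -179.8057800803408
72 [ 0.56070907 -0.11771362] 71.39994262731335
216 [ 0.49513825 -0.20820043] -144.24672427480002
288 [ 0.5596831  -0.22983454] -71.9291468825148
```

View pics/w3.png

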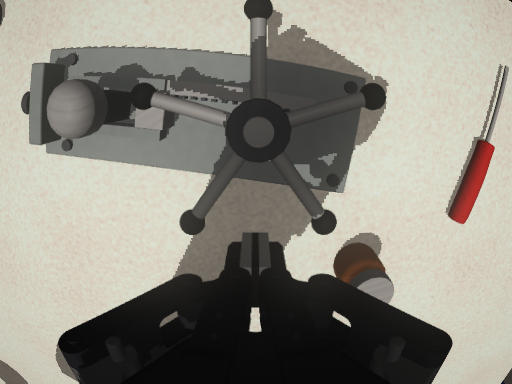

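The wrist view shows the hub at (258,130) and the shut fingertips at (255,240), midway between the balls at (192,222) and (322,222). The jar at (360,265) is lower than the tips. The stake is at (75,108). I'll go down between the spokes.

Emit:
jog_arm([
  [[0.1,0.1,0.8],[0,0,0],0],
  [[0.1,0.1,1.6],[0,0,0],0],
  [[0.1,0.1,2.4],[0,0,0],0],
  [[0.1,0.25,2.4],[0,0,-0.5],0],
  [[0.1,0.35,2.4],[0,0,-0.8],0],
  [[0.1,0.45,2.4],[0,0,-1.1],0],
  [[0.15,0.5,2.4],[0,0,-1.3],0],
])

```text
time: 9.02
tool_pos: [0.4871, -0.1833, 0.0856]
tool_rot: [-0.001, 0.996, 0.092, -0.001]
contact_force: [0.4, -1.0, 0.3]
gripper_width: -0.004
grasp_force: 0.0
```

```bash
cat >> h.py <<'E'
A=np.array([.5417,-.1742])
def wh():
    s=state(); r=s['tool_pos'][:2]-A; f=s['contact_force']; th=np.arctan2(r[1],r[0]); tt=np.array([-np.sin(th),np.cos(th)])
    print('t',s['time'],'r',np.hypot(*r).round(4),'theta',(np.degrees(th)%360).round(1),'yaw',yawnow().round(1),'z',s['tool_pos'][2].round(4),'Ft',(f[:2]@tt).round(2),'Fr',(f[:2]@r/np.hypot(*r)).round(2),'Fz',f[2].round(2))
E
python3 -c "
from h import *
wh()"
```

```text
t 9.025 r 0.0553 theta 189.5 yaw 10.6 z 0.0856 Ft 1.06 Fr -0.25 Fz 0.29
```

Emit:
jog_arm([
  [[0,0.07,0],[0,0,-0.2],0],
  [[0,0.14,0],[0,0,-0.4],0],
  [[0,0.21,0],[0,0,-0.6],0],
  [[0.01,0.28,0],[0,0,-0.85],0],
  [[0.02,0.35,0],[0,0,-1.1],0],
  [[0.03,0.42,0],[0,0,-1.35],0],
  [[0.05,0.49,0],[0,0,-1.6],0],
  [[0.07,0.56,0],[0,0,-1.85],0],
])

```text
time: 10.02
tool_pos: [0.4907, -0.1959, 0.0863]
tool_rot: [-0.002, 0.976, 0.22, -0.001]
contact_force: [-4.3, 5.3, 1.9]
gripper_width: 0.0
grasp_force: 3.4
```

```bash
python3 -c "
from h import *
wh()"
```

```text
t 10.025 r 0.0554 theta 203.0 yaw 25.4 z 0.0863 Ft -6.55 Fr 1.87 Fz 1.89
```

In contact at about 6.5 N, as stated for the free jaw. Pushing along the arc.

Emit:
jog_arm([
  [[0.01,0.12,0],[0,0,-0.3],0],
  [[0.02,0.26,0],[0,0,-0.7],0],
  [[0.04,0.4,0],[0,0,-1.1],0],
  [[0.07,0.55,0],[0,0,-1.6],0],
  [[0.12,0.7,0],[0,0,-2.1],0],
  [[0.18,0.85,0],[0,0,-2.6],0],
  [[0.25,1.0,0],[0,0,-3.1],0],
  [[0.32,1.13,0],[0,0,-3.6],0],
])

```text
time: 11.02
tool_pos: [0.5097, -0.2183, 0.0862]
tool_rot: [-0.002, 0.89, 0.456, -0.001]
contact_force: [-5.2, 6.0, 3.8]
gripper_width: -0.001
grasp_force: 3.4
```

```bash
python3 -c "
from h import *
wh()"
```

```text
t 11.025 r 0.0545 theta 234.0 yaw 54.2 z 0.0862 Ft -7.72 Fr -1.76 Fz 3.77
```

Emit:
jog_arm([
  [[0,0.15,0],[0,0,-0.45],0],
  [[0.01,0.3,0],[0,0,-0.95],0],
  [[0.03,0.45,0],[0,0,-1.45],0],
  [[0.06,0.6,0],[0,0,-1.95],0],
  [[0.11,0.75,0],[0,0,-2.45],0],
  [[0.17,0.9,0],[0,0,-2.95],0],
  [[0.24,1.05,0],[0,0,-3.45],0],
  [[0.3,1.15,0],[0,0,-3.8],0],
])

```text
time: 12.02
tool_pos: [0.5366, -0.2296, 0.0856]
tool_rot: [-0.003, 0.74, 0.673, -0.002]
contact_force: [-6.6, 2.3, 1.7]
gripper_width: -0.003
grasp_force: 3.2
```

```bash
python3 -c "
from h import *
wh();print(state()['joint_pos'].round(2))"
```

```text
t 12.025 r 0.0557 theta 264.7 yaw 84.6 z 0.0856 Ft -6.79 Fr -1.7 Fz 1.72
[-0.53  0.09  1.82 -0.    1.23 -0.44]
```

One stroke is done, about 65°. I'll lift off and go back to the next spoke.

Emit:
jog_arm([
  [[0,-0.3,0],[0,0,0.8],0],
  [[0,-0.35,-1.0],[0,0,1.5],0],
  [[0.1,-0.5,-2.0],[0,0,2.8],0],
  [[0.3,-0.9,-2.0],[0,0,4.1],0],
  [[0.6,-1.3,-2.0],[0,0,5.4],0],
  [[1.0,-1.7,-2.0],[0,0,6.7],0],
  [[1.4,-2.0,-2.0],[0,0,8.0],0],
  [[1.8,-2.2,-2.0],[0,0,9.3],0],
])

```text
time: 13.02
tool_pos: [0.4884, -0.1801, 0.1369]
tool_rot: [0.0, 0.996, 0.085, 0.0]
contact_force: [0.7, -0.6, 0.3]
gripper_width: 0.005
grasp_force: 0.0
```

Run:
```python
from h import *
wh(); th=np.radians(180); go((*(A+.0565*np.array([np.cos(th),np.sin(th)])),.085),0)
s=state();p,d=grab_frame('wrist');W=wcloud(d.astype(float),s)
w=W[(W[...,2]>.09)&(W[...,2]<.112)]; rel=w[:,:2]-A; rr=np.hypot(*rel.T); t=np.degrees(np.arctan2(rel[:,1],rel[:,0]))%360
k=(rr>.03)&(rr<.088); print(np.histogram(t[k],bins=36,range=(0,360))[0])
k&=(t<130)|(t>220); print(np.degrees(np.angle(np.exp(5j*np.radians(t[k])).mean()))/5%72)
j=W[(W[...,2]>.046)&(W[...,2]<.054)&(abs(W[...,0]-.56)<.02)&(W[...,1]>-.13)&(W[...,1]<.02)]
u=np.array([.1495,.9888]); y=np.sort((j[:,:2]-A)@u); print(len(y),np.histogram(y,bins=26,range=(.06,.19))[0])
h=W[(W[...,2]>.08)&(W[...,2]<.098)&(abs(W[...,0]-.565)<.04)&(abs(W[...,1]+.04)<.04)]
if len(h)>20: print(circ(h[:,:2]))
```

```text
t 13.025 r 0.0537 theta 186.3 yaw 9.7 z 0.1369 Ft 0.72 Fr -0.58 Fz 0.29
shift [-0.09 -0.26  2.08] turn [ 0.01 -0.    1.22]
[ 538    0    0    0    0    0  903  731    0    0    0    0    0  475
  920    7    0    0    0    0  184 1116   59    0    0    0    0   46
 1232  242    0    0    0    0    6 1191]
69.96409854388222
1020 [  0   0   0   0   0   0  74 118 138 190 206 165 126   1   2   0   0   0
   0   0   0   0   0   0   0   0]
(array([ 0.56257258, -0.04133348]), np.float64(0.021565971544672102))
```

Emit:
jog_arm([
  [[-0.1,-0.2,0.5],[0,0,1],0],
  [[-0.1,-0.2,1.3],[0,0,1],0],
  [[-0.1,-0.2,2.05],[0,0,1],0],
  [[-0.1,-0.1,2.05],[0,0,0.6],0],
  [[-0.1,0,2.05],[0,0,0.2],0],
  [[-0.1,0.08,2.05],[0,0,-0.1],0],
  [[-0.1,0.15,2.05],[0,0,-0.4],0],
  [[-0.09,0.22,2.05],[0,0,-0.6],0],
])

```text
time: 14.08
tool_pos: [0.4872, -0.1861, 0.0851]
tool_rot: [-0.0, 0.991, 0.13, -0.0]
contact_force: [-1.2, 1.0, -0.7]
gripper_width: 0.0
grasp_force: 0.9
```

```bash
python3 -c "
from h import *
wh()"
```

```text
t 14.075 r 0.0558 theta 192.3 yaw 15.0 z 0.0851 Ft -1.26 Fr 0.97 Fz -0.7
```

Emit:
jog_arm([
  [[0,0.1,0],[0,0,0],0],
  [[0.01,0.22,0],[0,0,-0.3],0],
  [[0.03,0.35,0],[0,0,-0.7],0],
  [[0.06,0.48,0],[0,0,-1.2],0],
  [[0.1,0.62,0],[0,0,-1.7],0],
  [[0.15,0.76,0],[0,0,-2.2],0],
  [[0.2,0.9,0],[0,0,-2.7],0],
  [[0.26,1.03,0],[0,0,-3.2],0],
])

```text
time: 15.08
tool_pos: [0.4983, -0.2083, 0.0848]
tool_rot: [-0.002, 0.938, 0.347, -0.002]
contact_force: [-7.1, 2.6, 4.0]
gripper_width: -0.004
grasp_force: 3.9
```

```bash
python3 -c "
from h import *
wh()"
```

```text
t 15.075 r 0.0552 theta 218.2 yaw 40.6 z 0.0848 Ft -6.44 Fr 4.0 Fz 3.97
```

Emit:
jog_arm([
  [[0,0.09,0],[0,0,-0.3],0],
  [[0.01,0.18,0],[0,0,-0.6],0],
  [[0.02,0.27,0],[0,0,-0.9],0],
  [[0.03,0.36,0],[0,0,-1.2],0],
  [[0.05,0.45,0],[0,0,-1.5],0],
  [[0.07,0.54,0],[0,0,-1.8],0],
  [[0.09,0.63,0],[0,0,-2.1],0],
  [[0.12,0.72,0],[0,0,-2.4],0],
])

```text
time: 16.08
tool_pos: [0.5122, -0.2205, 0.0849]
tool_rot: [-0.002, 0.867, 0.498, -0.002]
contact_force: [-8.2, 2.0, 4.2]
gripper_width: -0.002
grasp_force: 3.8
```

```bash
python3 -c "
from h import *
wh()"
```

```text
t 16.075 r 0.0549 theta 237.5 yaw 59.7 z 0.0849 Ft -7.96 Fr 2.72 Fz 4.2
```

Run:
```python
from h import *
u=np.array([.1495,.9888]);v=np.array([.9888,-.1495])
for n in('topW','sceneW'):
    W=np.load(n+'.npy'); W=W[(W[...,2]>.046)&(W[...,2]<.056)]; r=W[:,:2]-A; x=r@v;y=r@u
    for a,b in((.05,.125),(.14,.195)):
        k=(abs(x)<.016)&(y>a)&(y<b); print(n,k.sum(),np.percentile(y[k],[0,3,10,50,90,97,100]).round(4),'x',np.median(x[k]).round(4))
s=state();p,d=grab_frame('wrist');W=wcloud(d.astype(float),s); W0=W
W=W[(W[...,2]>.046)&(W[...,2]<.056)]; r=W[:,:2]-A; x=r@v;y=r@u
k=(abs(x)<.016)&(y>.06)&(y<.21); print(np.histogram(y[k],bins=30,range=(.06,.21))[0],np.percentile(y[k],[3,97]))
h=W0[(W0[...,2]>.08)&(W0[...,2]<.098)]; h=h[np.hypot(h[:,0]-.565,h[:,1]+.035)<.035]
c,r=circ(h[:,:2]);print(c,r,(c-A)@u)
```

```text
topW 82 [0.0794 0.0799 0.0815 0.0923 0.1027 0.1045 0.105 ] x 0.0003
topW 85 [0.1619 0.1623 0.164  0.1745 0.1852 0.187  0.192 ] x 0.0002
sceneW 90 [0.0783 0.079  0.081  0.0916 0.1018 0.1039 0.1044] x 0.002
sceneW 87 [0.1612 0.1617 0.1634 0.1737 0.184  0.1862 0.1872] x 0.0008Traceback (most recent call last):
  File "<stdin>", line 9, in <module>
    return _quantile_unchecked(
        a, q, axis, out, overwrite_input, method, keepdims, weights)
    return _ureduce(a,
                    func=_quantile_ureduce_func,
    ...<5 lines>...
                    overwrite_input=overwrite_input,
                    method=method)
    r = func(a, **kwargs)
    result = _quantile(arr,
                       quantiles=q,
    ...<2 lines>...
                       out=out,
                       weights=wgt)
    slices_having_nans = np.isnan(arr[-1, ...])
                                  ~~~^^^^^^^^^
IndexError: index -1 is out of bounds for axis 0 with size 0
```

Backstop face at about 161 mm, jaw start about 105 mm, so grip is expected near 2.16 rad. The wheel is at about 2.0 rad, so I'll feel slowly from here.

Emit:
jog_arm([
  [[0,0.02,0],[0,0,-0.07],0],
  [[0,0.04,0],[0,0,-0.14],0],
  [[0,0.06,0],[0,0,-0.2],0],
  [[0,0.08,0],[0,0,-0.26],0],
  [[0,0.1,0],[0,0,-0.32],0],
])

```text
time: 16.75
tool_pos: [0.5143, -0.2218, 0.0849]
tool_rot: [-0.002, 0.856, 0.517, -0.002]
contact_force: [-6.5, 2.8, 3.6]
gripper_width: 0.004
grasp_force: 3.7
```

```bash
python3 -c "
from h import *
wh()"
```

```text
t 16.75 r 0.0549 theta 240.1 yaw 62.2 z 0.0849 Ft -7.09 Fr 0.8 Fz 3.55
```

Emit:
jog_arm([
  [[0,0.02,0],[0,0,-0.06],0],
  [[0,0.04,0],[0,0,-0.12],0],
  [[0,0.06,0],[0,0,-0.18],0],
  [[0,0.08,0],[0,0,-0.24],0],
  [[0,0.1,0],[0,0,-0.3],0],
  [[0,0.12,0],[0,0,-0.36],0],
])

```text
time: 17.5
tool_pos: [0.517, -0.2231, 0.0849]
tool_rot: [-0.002, 0.843, 0.538, -0.002]
contact_force: [-7.8, 2.9, 4.7]
gripper_width: -0.002
grasp_force: 3.7
```

```bash
python3 -c "
from h import *
wh()"
```

```text
t 17.5 r 0.0548 theta 243.1 yaw 65.1 z 0.0849 Ft -8.29 Fr 0.98 Fz 4.74
```

Emit:
jog_arm([
  [[0,0.02,0],[0,0,-0.05],0],
  [[0,0.04,0],[0,0,-0.1],0],
  [[0,0.06,0],[0,0,-0.16],0],
  [[0,0.08,0],[0,0,-0.22],0],
  [[0,0.1,0],[0,0,-0.28],0],
  [[0,0.12,0],[0,0,-0.34],0],
])

```text
time: 18.25
tool_pos: [0.5196, -0.2243, 0.0848]
tool_rot: [-0.002, 0.83, 0.558, -0.002]
contact_force: [-6.9, 2.7, 4.0]
gripper_width: 0.001
grasp_force: 3.7
```

Emit:
jog_arm([
  [[0,0.02,0],[0,0,-0.05],0],
  [[0,0.04,0],[0,0,-0.1],0],
  [[0,0.06,0],[0,0,-0.16],0],
  [[0,0.08,0],[0,0,-0.22],0],
  [[0,0.1,0],[0,0,-0.28],0],
  [[0,0.12,0],[0,0,-0.34],0],
])

```text
time: 19.0
tool_pos: [0.5214, -0.2251, 0.0847]
tool_rot: [-0.004, 0.816, 0.578, -0.003]
contact_force: [-11.6, 3.3, 6.5]
gripper_width: -0.002
grasp_force: 6.1
```

Force is rising to about 12 N, so the jaw has the shank. Small steps now.

Emit:
jog_arm([
  [[0,0.015,0],[0,0,-0.02],0],
  [[0,0.03,0],[0,0,-0.04],0],
  [[0,0.03,0],[0,0,-0.04],0],
])

```text
time: 19.38
tool_pos: [0.5216, -0.2253, 0.0847]
tool_rot: [-0.004, 0.815, 0.58, -0.003]
contact_force: [-13.7, 3.4, 8.5]
gripper_width: 0.001
grasp_force: 6.8
```

```bash
python3 -c "
from h import *
wh()"
```

```text
t 19.375 r 0.0549 theta 248.5 yaw 70.9 z 0.0847 Ft -13.97 Fr 1.83 Fz 8.51
```

Emit:
jog_arm([
  [[0,0.015,0],[0,0,-0.02],0],
  [[0,0.03,0],[0,0,-0.04],0],
  [[0,0.03,0],[0,0,-0.04],0],
])

```text
time: 19.75
tool_pos: [0.5218, -0.2254, 0.0847]
tool_rot: [-0.005, 0.813, 0.582, -0.004]
contact_force: [-15.5, 4.3, 10.5]
gripper_width: 0.002
grasp_force: 7.8
```

```bash
python3 -c "
from h import *
wh()"
```

```text
t 19.75 r 0.0549 theta 248.7 yaw 71.2 z 0.0847 Ft -15.97 Fr 1.61 Fz 10.5
```

Emit:
jog_arm([
  [[0,0.015,0],[0,0,-0.02],0],
  [[0,0.015,0],[0,0,-0.02],0],
  [[0,0.015,0],[0,0,-0.02],0],
])

```text
time: 20.12
tool_pos: [0.5219, -0.2254, 0.0847]
tool_rot: [-0.005, 0.812, 0.583, -0.004]
contact_force: [-16.1, 4.0, 10.2]
gripper_width: -0.001
grasp_force: 8.3
```

Push is about 16.6 N at r = 55 mm (about 15 N at 60 mm), within the firm-grip band. I'll back off gently and lift clear.

Emit:
jog_arm([
  [[0,-0.05,0],[0,0,0.03],0],
  [[0,-0.15,0],[0,0,0.1],0],
  [[0,-0.3,0],[0,0,0.2],0],
  [[0,-0.4,0],[0,0,0.2],0],
  [[0,-0.4,-0.8],[0,0,0.2],0],
  [[0,-0.4,-2.0],[0,0,0.2],0],
  [[0,-0.4,-3.5],[0,0,0.2],0],
  [[-2,-0.4,-5.0],[0,0,0.2],0],
])

```text
time: 21.12
tool_pos: [0.5018, -0.2696, 0.2136]
tool_rot: [0.001, 0.819, 0.573, 0.001]
contact_force: [0.3, -0.4, 0.4]
gripper_width: -0.002
grasp_force: 0.0
```

Run:
```python
from h import *
wh(); s=state();p,d=grab_frame('wrist');save('w4',p);W=wcloud(d.astype(float),s);u=np.array([.1495,.9888]);v=np.array([.9888,-.1495])
w=W[(W[...,2]>.09)&(W[...,2]<.112)]; rel=w[:,:2]-A; rr=np.hypot(*rel.T); t=np.degrees(np.arctan2(rel[:,1],rel[:,0]))
k=(rr>.03)&(rr<.088); print('wheel',k.sum(),np.degrees(np.angle(np.exp(5j*np.radians(t[k])).mean()))/5%72)
h=W[(W[...,2]>.081)&(W[...,2]<.099)]; h=h[np.hypot(h[:,0]-.565,h[:,1]+.027)<.04]
print(len(h))
if len(h)>20:
  c,r=circ(h[:,:2]);print('stake',(c-A)@u,(c-A)@v,r)
  g=W[(W[...,2]>.081)&(np.hypot(W[...,0]-c[0],W[...,1]-c[1])<.025)];print('top z',g[:,2].max())
p,d=grab_frame('scene');save('s4',cv2.resize(p[130:280,130:340],None,fx=3,fy=3,interpolation=cv2.INTER_CUBIC))
```

```text
t 21.125 r 0.1034 theta 247.3 yaw 70.0 z 0.2136 Ft 0.39 Fr 0.28 Fz 0.4
wheel 3777 53.31658471713913
0
```

View pics/s4.png

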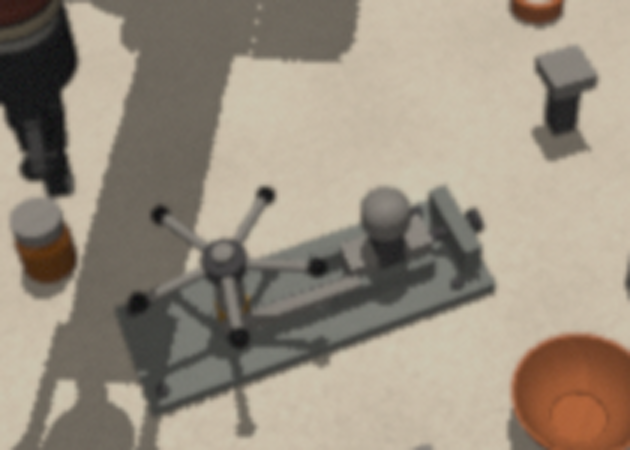

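The scene view shows the stake upright at (385,225) against the backstop with the jaw behind it. The wheel stayed at about 126° (2.19 rad, as predicted), and the gripper is clear. Handing in.

```bash
python3 -c "
from h import *
print(job_done())"
```

```text
the job is handed in; nothing more can be done
None
```

The domed stake is upright in the pocket, gripped between jaw and backstop with about a 15 N push (at 60 mm) on the wheel. The wheel held when I let go, and I handed the job in at about 21 s; no verdict came back, and I did not measure the jaw force directly.

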